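Hold an electrode against its sprung contact

TASK

Get the electrode ready for a contact reading: first press the blue hinged cover of the terminal box down until its catch snaps and holds it shut, then, leaving the valve, jar and wrench alone, put the electrode carrier down into the channel of the cradle with its copper nose facing the copper plunger. Push it along the channel, gently and without ramming, until the plunger gives way and the carrier's white shoe rests firmly against the yellow stop, and finish there: keep hold of the carrier and keep pushing it against the stop, for the plunger would push it back.

Things in the scene. Friction and masses are not known exactly. Their poses are not given: they have to be found in the camera images.
- terminal_box: fixed grey open-topped box, 100 (own x) x 84 (y) x 40 mm high; origin at the centre of its underside on the table, z up. Its cover is hinged along the rim at own +x and opens upward
- cover (a joint): angle of the blue cover in rad: 0 = shut and level, grows as it opens (up to 1.1); it starts 0.35 to 0.75 open and stiff friction keeps it there. Near 0.15 it meets a sprung ball catch: about 6 N down on the yellow strip pushes it past; from about 0.07 down the catch pulls it to 0 and holds it
- cover_press (a point): point on the upper face of the blue cover (100 x 84 x 5 mm plate) in the middle of a small yellow strip, 58 mm from the hinge line; with the cover shut it lies at x -8, y 0, z 45.5 mm in the terminal box's frame. Own x points from the free edge to the hinge; the free edge is 42 mm beyond this point
- cover_hinge (a point): middle of the cover's hinge line (runs along the box's own y), at x 50, y 0, z 40.5 mm in the terminal box's frame
- cradle: fixed holder on a grey base plate 180 x 78 x 10 mm; origin on the table under the channel (the plate runs from x -70 to 110 mm), z up. Channel along own x between two white walls, 47 mm apart inside, 18 mm high above the floor; the floor is at z 10 mm; the walls run from x -65 to 55 mm; open on top and at the -x end. Push direction: own +x. A grey plunger housing, 34 mm wide, stands at x 58 to 98 mm up to z 68 mm
- stop: yellow hard stop block that closes the channel's +x end, 47 mm wide, 24 mm high above the floor; origin at the bottom centre of the face that the carrier's shoe meets, at x 55, y 0, z 10 mm in the cradle's frame
- plunger_tip (a point): centre of the end face of the round copper plunger (10 mm across); it sticks out 14 mm in front of the stop face (towards the cradle's -x), at y 0, z 50 mm in the cradle's frame
- plunger (a joint): plunger travel in m: 0 = free, grows as it is pushed in; 0.014 when the carrier meets the stop. Spring: 2 N at first touch, 6 N at 0.014
- carrier: electrode carrier, loose, 0.2 to 0.4 kg: white shoe 70 (own x) x 40 (y) x 24 mm high with a black graphite slab 70 x 14 (y) x 56 mm high standing on it along own x, top at z 80 mm; the slab's +x end is capped with copper. Origin at the centre of its underside
- carrier_slab (a point): centre of the graphite slab, 52 mm above the carrier's underside: take it here across the 14 mm thickness (own y). Own x points to the copper nose
- carrier_nose (a point): point on the copper end face of the slab, 35 mm from the carrier's centre along its +x, 40 mm above its underside; meets the plunger tip
- carrier_foot (a point): centre of the carrier's underside; on the channel floor it is at z 10 mm in the cradle's frame, and at x 20 mm when the shoe meets the stop
- valve: bystander: loose white pipe valve with an orange lever, about 95 x 36 x 48 mm high; origin at the centre of its underside
- jar: bystander: amber jar with black lid, 56 mm across, 85 mm high; origin at the centre of its underside
- wrench: bystander: steel wrench 140 mm long lying flat; origin near the middle of its underside

How it is judged:
By the outcome, as a careful person would: the job done as asked, in the order asked, and still so for the second after the job is handed in, while the arm keeps its last pose, push and grip.
It also fails if it takes over 61 s, if anything falls off the work surface, if the arm or the gripper's body presses on something with over 40 N, if the wrist force passes 120 N, or if a joint passes its speed limit or range.

ROBOT

A 6-joint arm with a two-finger parallel gripper is mounted at the origin on the work surface. World frame = base frame: x ahead of the robot, y to its left, z up, the work surface at z = 0. Lengths are in m, angles in rad, forces in N, time in s.
With the tool pointing down it reaches from about 0.225 to 0.875 m from the base axis. Payload 3.4 kg.
Tool frame: the origin (TCP) lies at the very end of the fingers, on their centre line; the grasp point (between the pads) lies 19 mm behind it (manip.grasp_offset is the distance from the TCP to the grasp point, in m); x points along the fingers, y is the direction in which the jaws open and shut, and the axes are right-handed (so a half turn about x gives the same grasp; the last joint's range is limited). The gripper opens to 85 mm and grips with 20 to 120 N. Pads are 22 mm wide; open, the fingers measure 114 mm over their backs; the gripper's body (76 mm by 85 mm) begins 54 mm behind the grasp point. The pads swing forward as they close: fully open they stand 13 mm farther back than shut.
Start: joints at [1.074, 0.276, 1.505, -0, 1.361, -0.121], TCP at [0.211, 0.535, 0.231] pointing down, gripper open.
Joint ranges: [-2.89, 2.89], [-0.75, 2.08], [0.22, 2.7], [-1.18, 4.32], [0.11, 2.71], [-2.7, 2.7]. Speed limits (rad/s): [2.57, 2.57, 3.14, 3.14, 3.14, 3.14].

INTERFACE

Orientations are given as a unit quaternion [w, x, y, z].
In Python, from rig import manip gives the robot as it stands.
- The arm moves only by the tool step_arm, never from a script. Its argument "increments" is a list of rows, each an object with "grip": the opening, from 0 (shut) to 1 (fully open); "delta_pos": the shift along the world's x, y, z in m, a list of three; "twist": the turn about the world's z in degrees. A call has 1 to 10 rows; each row shifts and turns the commanded pose from where the row before left it; what a row does not reach is not made up. A row lasts 1/12 s, in which the tool goes at most 41.7 mm and 7.16 degrees, less where a joint would pass 70% of its speed; a pose out of reach is approached as far as the arm can. A call with a gripper value outside its range is refused whole. The fingers move at their own pace and stop on an object; "force" is the grip in N (left out, the last holds). Time passes only in rows, so rows that do not move let the fingers close. It gives the time, the measured TCP pose, the force and the opening at its end, in the units of the state.
- manip.get_state(): the state, without advancing time (a new reading comes with each control period).
- manip.get_image(name): name is "side" or "top"; returns a dict with "img" (420x560x3 uint8, red, green, blue), "fx", "fy", "cx", "cy" (pixels), "rvec" (rotation vector, rad) and "tvec" (3), from world to camera coordinates, as OpenCV has them. Camera axes: x right, y down, z forward; pixel columns grow to the right and rows downward; lengths in m; the calibration is good to about 2 mm. A picture is of the moment at which its call begins. There is no depth.
- manip.sign_off(): hands the job in, once; it reports no verdict.
The state is a dict: "clock": time; "qpos": joint angles; "qd": joint speeds; "effort": joint torques, N m; "position": TCP position; "ee_rot": TCP orientation; "contact_force": force on the tool from outside, world axes, zero at the start; "moment": the same for the moment, N m; "width": finger opening in m.
Only numpy, scipy, OpenCV 4.12 (cv2) and the standard library are available. Lean on these libraries where they do the work, as an engineer would, in place of code of your own. Each camera call takes 0.05 s, during which the arm holds its last target. There are 200 camera calls.

## Working session

There is one attempt and no reset: what is moved stays moved. The work goes in short steps, Python scripts to look and compute and a tool call to move; the robot and the scene stay as the last step left them, time stands still between calls to the robot, and variables do not carry over. Pictures are saved under pics/ and viewed, about 8 in all and at most 12, crops included, and the job is handed in when it is done.

Besides the shell and the picture viewer there is one more tool, called after "Call:" by a JSON object that holds its "api" and its "payload". step_arm: Moves the arm, as the interface text tells. Its arguments: {"type":"object","properties":{"increments":{"type":"array"},"force":{"type":"number"}},"required":["increments"]}

```bash
mkdir -p pics
cat > h.py <<'E'
import numpy as np, cv2
from rig import manip
def snap(n,f):
    d=manip.get_image(n); cv2.imwrite('pics/'+f,d['img'][:,:,::-1]); np.save('pics/'+f+'.npy',d,allow_pickle=True); return d
def load(f): return np.load('pics/'+f+'.npy',allow_pickle=True).item()
def K(d): return np.array([[d['fx'],0,d['cx']],[0,d['fy'],d['cy']],[0,0,1.]])
def proj(d,P): return cv2.projectPoints(np.float64(P).reshape(-1,1,3),np.float64(d['rvec']),np.float64(d['tvec']),K(d),None)[0].reshape(-1,2)
def ray(d,uv,z):
    R=cv2.Rodrigues(np.float64(d['rvec']))[0]; c=-R.T@np.float64(d['tvec'])
    v=R.T@np.linalg.inv(K(d))@np.array([uv[0],uv[1],1.]); return c+v*(z-c[2])/v[2]
E
python3 - <<'E'
from h import *
for n in('top','side'):
    d=snap(n,n+'0.png'); R=cv2.Rodrigues(np.float64(d['rvec']))[0]; print(n,d['fx'],-R.T@np.float64(d['tvec']),R.round(2).tolist())
print(manip.get_state())
E
```

```text
top 396.32033661149177 [ 0.49785299 -0.01059835  1.07621037] [[0.01, -1.0, -0.01], [-1.0, -0.01, -0.08], [0.08, 0.01, -1.0]]
side 407.1791587552241 [ 0.04749239 -0.54135205  0.64399054] [[0.71, -0.71, -0.02], [-0.44, -0.42, -0.79], [0.55, 0.57, -0.61]]
{'clock': 0.1, 'qpos': array([ 1.07399069e+00,  2.76515835e-01,  1.50603327e+00, -1.33658414e-05,
        1.36071327e+00, -1.21014367e-01]), 'qd': array([ 0.00174465, -0.00143127, -0.00381307, -0.00091335,  0.0029278 ,
        0.0004475 ]), 'effort': array([ 1.18594533e-03, -4.17700338e+01, -2.46405548e+01, -1.71980146e-04,
        5.76432562e-03, -1.54734823e-05]), 'position': array([0.21081157, 0.53443375, 0.23052465]), 'ee_rot': array([ 0.69448621,  0.13151706,  0.69483636, -0.13264466]), 'contact_force': array([ 0.63908093, -0.23456298,  0.53873891]), 'moment': array([-0.03682584, -0.05930493, -0.00201123]), 'width': 0.08534919334581842}
```

View pics/top0.png

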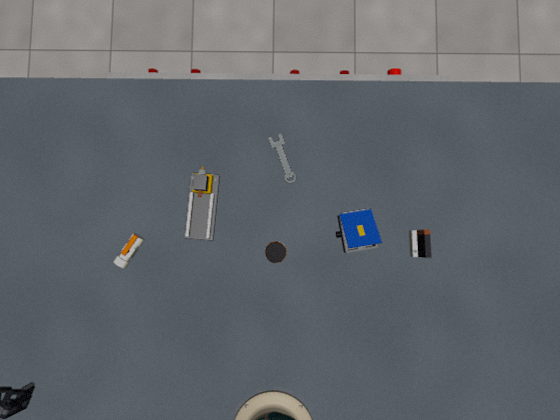

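View pics/side0.png

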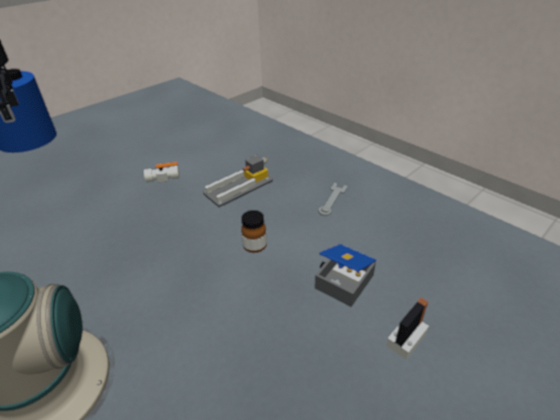

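The top view shows the cradle at (201,207) pointing up (+x), the box with its open cover at (360,230), and the carrier at (421,243). The valve is at (128,250), the jar at (275,252) and the wrench at (283,158). I'll enlarge the parts I need.

Run:
```python
from h import *
t=load('top0.png')['img'][:,:,::-1]; s=load('side0.png')['img'][:,:,::-1]
def crop(im,u,v,w,h,k): 
    c=cv2.resize(im[v:v+h,u:u+w],None,fx=k,fy=k,interpolation=cv2.INTER_CUBIC)
    for i in range(0,w,10): cv2.putText(c,str(u+i),(i*k,8),0,.3,(255,255,255)); cv2.line(c,(i*k,10),(i*k,14),(255,255,255))
    for i in range(0,h,10): cv2.putText(c,str(v+i),(0,i*k+4),0,.3,(255,255,255)); cv2.line(c,(20,i*k),(24,i*k),(255,255,255))
    return c
a=crop(t,330,200,110,60,5)
b=crop(t,170,160,50,90,5)
cv2.imwrite('pics/c1.png',np.hstack([np.vstack([a,crop(s,0,0,1,1,1) if 0 else np.zeros((150,550,3),np.uint8)]),b]))
cv2.imwrite('pics/c2.png',crop(s,310,235,130,125,5)[:600])
```

```text
(no output)
```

View pics/c1.png

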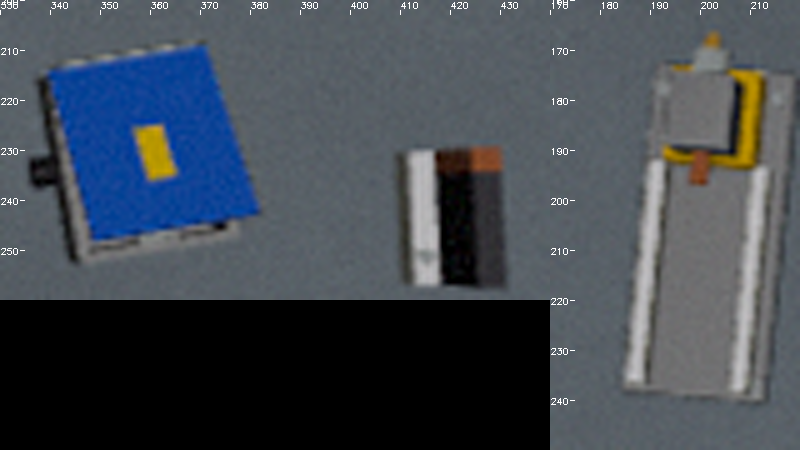

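View pics/c2.png

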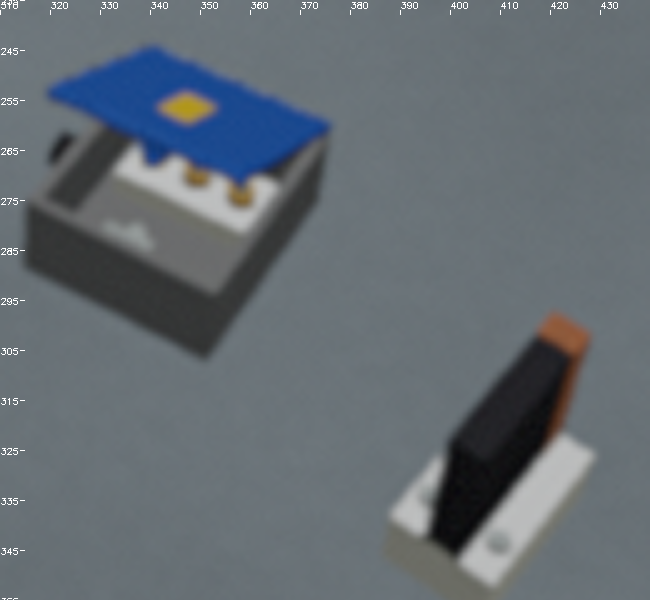

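Box: cover hinge on the far (+x world) side, strip centre at top (361,230). Carrier: copper end up (+x). Cradle: +x up. I'll fit the poses from these corners.

```bash
cat > fit.py <<'E'
from h import *
from scipy.optimize import least_squares
T,S=load('top0.png'),load('side0.png')
c=lambda a:np.array(a,float)
def T1(px,u0,v0,x0=0): a=c(px); return np.c_[u0+(a[:,0]-x0+.5)/5-.5, v0+(a[:,1]+.5)/5-.5]
def rz(p,P): C,s=np.cos(p[2]),np.sin(p[2]); P=c(P); return np.c_[p[0]+C*P[:,0]-s*P[:,1],p[1]+s*P[:,0]+C*P[:,1],P[:,2]]
def cov(P,a):  # cover frame (hinge origin, z up plate) -> box frame
    P=c(P); C,s=np.cos(a),np.sin(a); return np.c_[.05+C*P[:,0]+s*P[:,2],P[:,1],.0405-s*P[:,0]+C*P[:,2]]
def show(n,r): print(n,r.x.round(4),'deg',np.degrees(r.x[2]).round(1),'res',r.fun.reshape(-1,2).round(1).tolist())
if __name__=='__main__':
    CP=[[0,.042,.005],[0,-.042,.005],[-.1,-.042,.005],[-.1,.042,.005],[-.058,0,.005]]
    ct=T1([[47,70],[205,43],[260,213],[92,238],[155,152]],330,200)
    cs=T1([[152,45],[330,127],[240,182],[47,95],[187,107]],310,235)
    BP=[[-.05,-.042,.04],[-.05,-.042,0],[-.05,.042,.04],[-.05,.042,0]]
    bs=T1([[218,293],[205,358],[28,202],[28,267]],310,235)
    f=lambda p:np.r_[proj(T,rz(p,cov(CP,p[3])))-ct,proj(S,rz(p,cov(CP,p[3])))-cs,proj(S,rz(p,BP))-bs].ravel()
    r=least_squares(f,[.5,-.2,.2,.5],loss='soft_l1'); show('box',r); b=r.x
    print('press now',rz(b,cov([[-.058,0,.005]],b[3])),'shut',rz(b,[[-.008,0,.0455]]))
    pt=[[.035,.007,.08],[.035,-.007,.08],[-.035,-.007,.08],[.035,.02,.024],[-.035,.02,.024]]
    ctp=T1([[470,148],[500,148],[507,288],[408,150],[412,287]],330,200)
    ps=[[.035,.007,.08],[.035,-.007,.08],[-.035,.007,.08],[-.035,-.007,.08],[.035,-.02,.024],[-.035,-.02,.024],[-.035,.02,.024]]
    csp=T1([[557,313],[592,333],[452,440],[490,462],[597,455],[490,585],[388,517]],310,235)
    f=lambda p:np.r_[proj(T,rz(p,pt))-ctp,proj(S,rz(p,ps))-csp].ravel()
    r=least_squares(f,[.47,-.35,0],loss='soft_l1'); show('carrier',r)
    kp=[[-.07,.039,.01],[-.07,-.039,.01],[.11,-.039,.01],[.041,0,.055],[-.065,.0235,.028],[-.065,-.0235,.028]]
    kt=T1([[624,388],[762,402],[797,75],[698,186],[647,384],[733,391]],170,160,550)
    f=lambda p:(proj(T,rz(p,kp))-kt).ravel()
    r=least_squares(f,[.55,.2,0],loss='soft_l1'); show('cradle',r)
    print('floor foot',rz(r.x,[[.02,0,.01]]), 'jar',ray(T,(275,252),.085),'valve',ray(T,(128,250),.03))
    k=np.r_[rz(r.x,kp),rz(r.x,[[.055,-.0235,.034],[.055,.0235,.034],[.058,.017,.068],[.058,-.017,.068],[.11,-.039,.01],[-.065,-.0235,.028],[.055,-.0235,.028]])]
    im=cv2.resize(S['img'][140:215,190:290,::-1],None,fx=6,fy=6,interpolation=cv2.INTER_CUBIC)
    for u,v in proj(S,k): cv2.circle(im,(int((u-190+.5)*6),int((v-140+.5)*6)),3,(0,255,0),1)
    cv2.imwrite('pics/c3.png',im)
E
python3 fit.py
```

```text
box [ 0.5274 -0.2164  0.1819  0.4518] deg 10.4 res [[0.2, 0.3], [0.3, 0.3], [0.2, 0.5], [0.4, 1.2], [0.1, 0.7], [0.0, -0.9], [0.9, -1.6], [0.8, -0.1], [-0.1, -0.8], [-0.1, 0.6], [-0.1, -0.4], [0.8, 0.1], [-0.3, -0.9], [-0.8, -0.4]]
press now [[ 0.52742765 -0.21644587  0.07032208]] shut [[ 0.51955616 -0.21789384  0.0455    ]]
carrier [ 0.4968 -0.382   0.0325] deg 1.9 res [[0.9, 0.6], [0.5, 0.5], [0.5, 0.6], [0.6, 0.9], [1.1, 0.2], [-0.3, -0.5], [0.1, -0.2], [-0.6, -0.9], [-0.5, -0.4], [-0.3, -0.3], [0.9, -0.3], [0.7, -0.7]]
cradle [ 0.5709  0.2016 -0.07  ] deg -4.0 res [[-0.3, 0.7], [0.9, 0.3], [0.3, -0.4], [-0.0, -0.6], [-0.6, -0.0], [-0.1, 0.1]]
floor foot [[0.5908829  0.20022334 0.01      ]] jar [ 4.71338130e-01 -3.35513721e-04  8.50000000e-02] valve [0.46985522 0.38750978 0.03      ]
```

View pics/c3.png

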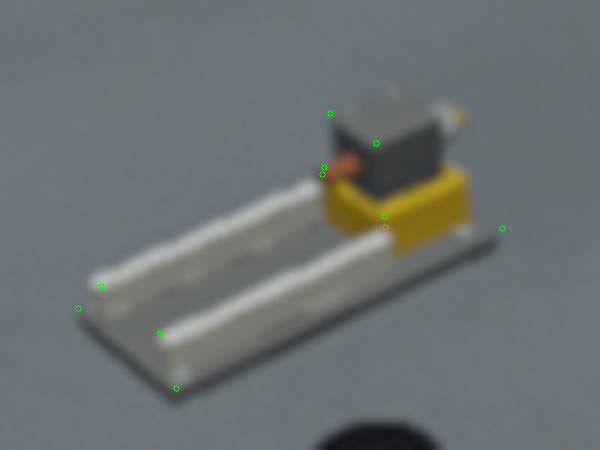

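The side view shows the cradle about 1–2 px below the fit. I'll refit the cradle with both views, then set out.

```bash
cat >> fit.py <<'E'
    sp=[[-.07,.039,.01],[-.07,-.039,.01],[.11,-.039,.01],[.058,.017,.068],[.058,-.017,.068],[.055,-.0235,.034],[.041,0,.05]]
    ss=np.array([[80,316],[176,394],[496,238],[335,120],[383,152],[393,222],[322,176]])/6-.5+[190,140]
    f=lambda p:np.r_[proj(T,rz(p,kp))-kt,proj(S,rz(p,sp))-ss].ravel()
    r=least_squares(f,r.x,loss='soft_l1'); show('cradle2',r); print(rz(r.x,[[.02,0,.01],[-.03,0,.01]]))
    s=manip.get_state(); print(proj(T,s['position']),proj(S,s['position']))
    from scipy.spatial.transform import Rotation as R
    M=R.from_quat(np.roll(s['ee_rot'],-1)).as_matrix(); print(M.round(3))
E
python3 fit.py|tail -8
```

```text
floor foot [[0.5908829  0.20022334 0.01      ]] jar [ 4.71338130e-01 -3.35513721e-04  8.50000000e-02] valve [0.46985522 0.38750978 0.03      ]
cradle2 [ 0.5704  0.2004 -0.0779] deg -4.5 res [[-0.1, 0.7], [1.1, 0.6], [1.0, -0.1], [0.6, -0.4], [-0.3, 0.1], [0.2, 0.3], [-0.1, -1.1], [-0.1, -0.7], [1.4, -1.2], [-0.5, -0.7], [-0.9, -1.1], [-1.2, -0.6], [0.8, 0.4]]
[[0.5903823  0.19886134 0.01      ]
 [0.54053384 0.20275115 0.01      ]]
[[ 15.45531966 376.322465  ]] [[ 14.10847489 117.70823415]]
[[-0.001  0.367  0.93 ]
 [-0.001  0.93  -0.367]
 [-1.    -0.002 -0.   ]]
```

Call:
{"api": "step_arm", "payload": {"increments": [{"grip": 0, "delta_pos": [0.0155, -0.0375, 0], "twist": 1.2}, {"grip": 0, "delta_pos": [0.0155, -0.0375, 0], "twist": 1.2}, {"grip": 0, "delta_pos": [0.0155, -0.0375, 0], "twist": 1.2}, {"grip": 0, "delta_pos": [0.0155, -0.0375, 0], "twist": 1.2}, {"grip": 0, "delta_pos": [0.0155, -0.0375, 0], "twist": 1.2}, {"grip": 0, "delta_pos": [0.0155, -0.0375, 0], "twist": 1.2}, {"grip": 0, "delta_pos": [0.0155, -0.0375, 0], "twist": 1.2}, {"grip": 0, "delta_pos": [0.0155, -0.0375, 0], "twist": 1.2}, {"grip": 0, "delta_pos": [0.0155, -0.0375, 0], "twist": 1.2}, {"grip": 0, "delta_pos": [0.0155, -0.0375, 0], "twist": 1.2}]}}

```text
clock: 0.93
position: [0.366, 0.158, 0.2313]
ee_rot: [0.705, 0.058, 0.705, -0.058]
contact_force: [0.5, 1.1, 0.2]
width: -0.0001
```

Call:
{"api": "step_arm", "payload": {"increments": [{"grip": 0, "delta_pos": [0.0155, -0.0375, -0.008], "twist": 1.2}, {"grip": 0, "delta_pos": [0.0155, -0.0375, -0.008], "twist": 1.2}, {"grip": 0, "delta_pos": [0.0155, -0.0375, -0.008], "twist": 1.2}, {"grip": 0, "delta_pos": [0.0155, -0.0375, -0.008], "twist": 1.2}, {"grip": 0, "delta_pos": [0.0155, -0.0375, -0.008], "twist": 1.2}, {"grip": 0, "delta_pos": [0.0155, -0.0375, -0.008], "twist": 1.2}, {"grip": 0, "delta_pos": [0.0155, -0.0375, -0.008], "twist": 1.2}, {"grip": 0, "delta_pos": [0.0155, -0.0375, -0.008], "twist": 1.2}, {"grip": 0, "delta_pos": [0.0155, -0.0375, -0.008], "twist": 1.2}, {"grip": 0, "delta_pos": [0.0155, -0.0375, -0.008], "twist": 1.2}]}}

```text
clock: 1.77
position: [0.5211, -0.2171, 0.1505]
ee_rot: [0.707, -0.015, 0.707, 0.016]
contact_force: [1.3, 1.3, 0.9]
width: 0.0003
```

Call:
{"api": "step_arm", "payload": {"increments": [{"grip": 0, "delta_pos": [0, 0, -0.02], "twist": 0}, {"grip": 0, "delta_pos": [0, 0, -0.02], "twist": 0}, {"grip": 0, "delta_pos": [0, 0, -0.01], "twist": 0}, {"grip": 0, "delta_pos": [0, 0, 0], "twist": 0}, {"grip": 0, "delta_pos": [0, 0, 0], "twist": 0}, {"grip": 0, "delta_pos": [0, 0, 0], "twist": 0}]}}

```text
clock: 2.27
position: [0.5217, -0.215, 0.1023]
ee_rot: [0.707, -0.016, 0.706, 0.015]
contact_force: [-0.1, -0.2, 1.1]
width: -0.0
```

```bash
cat > look.py <<'E'
import sys
from h import *
f,u,v,w,h,u2,v2,w2,h2=sys.argv[1],*map(int,sys.argv[2:10])
a=snap('top',f+'t.png')['img'][v:v+h,u:u+w,::-1]; b=snap('side',f+'s.png')['img'][v2:v2+h2,u2:u2+w2,::-1]
o=np.hstack([cv2.resize(i,(400,int(400*i.shape[0]/i.shape[1])),interpolation=cv2.INTER_CUBIC)[:600] for i in(a,b)] if w*h2==w2*h else [cv2.resize(a,(400,400)),cv2.resize(b,(400,400))])
cv2.imwrite('pics/'+f+'.png',o); s=manip.get_state(); print({k:np.round(s[k],4).tolist() for k in('clock','position','contact_force','width')})
E
python3 look.py v1 320 190 120 120 305 225 140 140
```

```text
{'clock': 2.3667, 'position': [0.5219, -0.2151, 0.1028], 'contact_force': [0.1516, 0.2063, 0.7003], 'width': -0.0003}
```

View pics/v1.png

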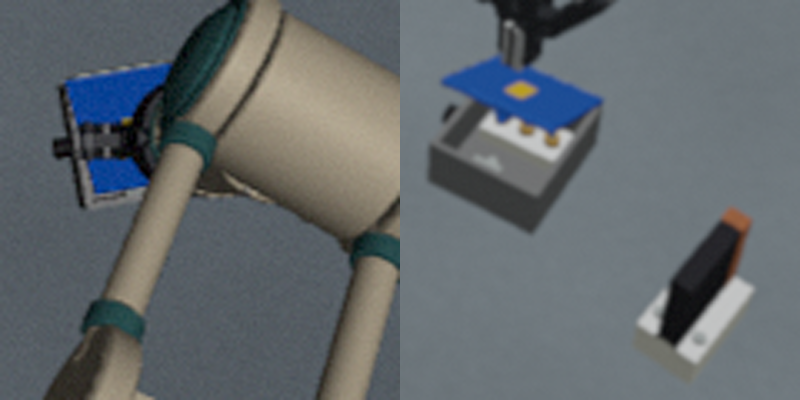

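The side crop shows the shut fingers at (515,65), right above the strip at (521,91). I'll press down slowly.

Call:
{"api": "step_arm", "payload": {"increments": [{"grip": 0, "delta_pos": [0, -0.001, -0.01], "twist": 0}, {"grip": 0, "delta_pos": [0, -0.001, -0.01], "twist": 0}, {"grip": 0, "delta_pos": [0, 0, -0.007], "twist": 0}, {"grip": 0, "delta_pos": [0, 0, -0.005], "twist": 0}, {"grip": 0, "delta_pos": [0, 0, -0.005], "twist": 0}, {"grip": 0, "delta_pos": [0, 0, -0.005], "twist": 0}, {"grip": 0, "delta_pos": [0, 0, 0], "twist": 0}]}}

```text
clock: 2.95
position: [0.5204, -0.2167, 0.058]
ee_rot: [0.706, -0.015, 0.708, 0.016]
contact_force: [-0.6, 0.7, -0.6]
width: -0.0003
```

Call:
{"api": "step_arm", "payload": {"increments": [{"grip": 0, "delta_pos": [0, 0, -0.003], "twist": 0}, {"grip": 0, "delta_pos": [0, 0, -0.003], "twist": 0}, {"grip": 0, "delta_pos": [0, 0, -0.003], "twist": 0}, {"grip": 0, "delta_pos": [0, 0, -0.002], "twist": 0}, {"grip": 0, "delta_pos": [0, 0, 0], "twist": 0}]}}

```text
clock: 3.37
position: [0.5209, -0.2172, 0.0485]
ee_rot: [0.707, -0.015, 0.707, 0.015]
contact_force: [-0.9, -0.6, 0.1]
width: 0.0
```

Call:
{"api": "step_arm", "payload": {"increments": [{"grip": 0, "delta_pos": [0, 0, -0.002], "twist": 0}, {"grip": 0, "delta_pos": [0, 0, -0.001], "twist": 0}, {"grip": 0, "delta_pos": [0, 0, -0.001], "twist": 0}, {"grip": 0, "delta_pos": [0, 0, 0], "twist": 0}]}}

```text
clock: 3.7
position: [0.5214, -0.2172, 0.0455]
ee_rot: [0.707, -0.015, 0.707, 0.015]
contact_force: [-2.4, 1.3, 8.7]
width: -0.0002
```

```bash
python3 look.py v2 320 190 120 120 305 225 140 140
```

```text
{'clock': 3.8, 'position': [0.5214, -0.2172, 0.0455], 'contact_force': [-2.623, 1.0112, 9.249], 'width': -0.0006}
```

View pics/v2.png

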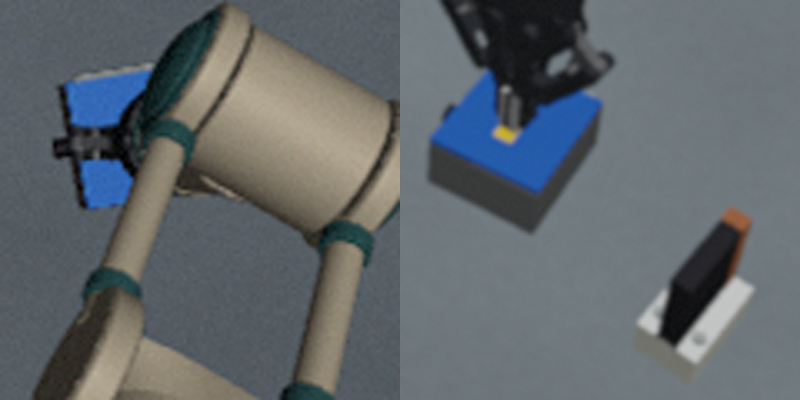

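The cover now lies level and shut in the side view, with the tip at z 45.5 mm and 9 N on it. Next I'll lift and go above the carrier with the gripper open.

Call:
{"api": "step_arm", "payload": {"increments": [{"grip": 0, "delta_pos": [0, 0, 0.03], "twist": 0}, {"grip": 0, "delta_pos": [0, 0, 0.03], "twist": 0}, {"grip": 0.7, "delta_pos": [-0.004, -0.025, 0.025], "twist": 0}, {"grip": 0.7, "delta_pos": [-0.004, -0.035, 0], "twist": 0}, {"grip": 0.7, "delta_pos": [-0.005, -0.035, 0], "twist": 0}, {"grip": 0.7, "delta_pos": [-0.005, -0.035, 0], "twist": 0}, {"grip": 0.7, "delta_pos": [-0.007, -0.035, 0], "twist": 0}, {"grip": 0.7, "delta_pos": [0, 0, 0], "twist": 0}, {"grip": 0.7, "delta_pos": [0, 0, 0], "twist": 0}, {"grip": 0.7, "delta_pos": [0, 0, 0], "twist": 0}]}}

```text
clock: 4.63
position: [0.4958, -0.3815, 0.1287]
ee_rot: [0.707, -0.014, 0.707, 0.016]
contact_force: [0.5, -0.1, -0.2]
width: 0.0597
```

```bash
python3 look.py v3 330 200 120 120 310 210 150 150
```

```text
{'clock': 4.7333, 'position': [0.4961, -0.3806, 0.129], 'contact_force': [0.7312, 0.0775, 1.132], 'width': 0.0597}
```

View pics/v3.png

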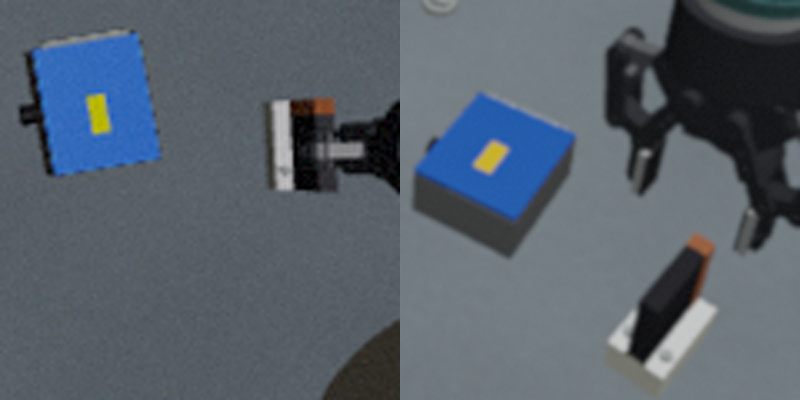

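The cover stayed shut, and the finger tips straddle the slab in the side crop at (640,190) and (745,250). Descend and grip.

Call:
{"api": "step_arm", "payload": {"increments": [{"grip": 0.7, "delta_pos": [0, 0, -0.02], "twist": 0}, {"grip": 0.7, "delta_pos": [0, 0, -0.025], "twist": 0}, {"grip": 0.7, "delta_pos": [0, 0, -0.025], "twist": 0}, {"grip": 0.7, "delta_pos": [0, 0, -0.015], "twist": 0}, {"grip": 0.7, "delta_pos": [0, 0, -0.011], "twist": 0}, {"grip": 0.7, "delta_pos": [0, 0, 0], "twist": 0}]}}

```text
clock: 5.23
position: [0.4952, -0.3797, 0.031]
ee_rot: [0.706, -0.014, 0.708, 0.017]
contact_force: [0.0, -0.3, -0.4]
width: 0.0597
```

Call:
{"api": "step_arm", "payload": {"increments": [{"grip": 0.3, "delta_pos": [0, 0, 0], "twist": 0}, {"grip": 0.2, "delta_pos": [0, 0, 0], "twist": 0}, {"grip": 0, "delta_pos": [0, 0, 0], "twist": 0}, {"grip": 0, "delta_pos": [0, 0, 0], "twist": 0}, {"grip": 0, "delta_pos": [0, 0, 0], "twist": 0}, {"grip": 0, "delta_pos": [0, 0, 0], "twist": 0}], "force": 60}}

```text
clock: 5.73
position: [0.4967, -0.3824, 0.0344]
ee_rot: [0.707, -0.016, 0.706, 0.015]
contact_force: [0.2, 1.3, 4.7]
width: 0.0134
```

Call:
{"api": "step_arm", "payload": {"increments": [{"grip": 0, "delta_pos": [0, 0, 0.01], "twist": 0}, {"grip": 0, "delta_pos": [0, 0, 0.02], "twist": 0}, {"grip": 0, "delta_pos": [0, 0, 0.03], "twist": 0}, {"grip": 0, "delta_pos": [0, 0, 0.03], "twist": 0}, {"grip": 0, "delta_pos": [0, 0, 0.03], "twist": 0}, {"grip": 0, "delta_pos": [0, 0, 0.02], "twist": 0}, {"grip": 0, "delta_pos": [0, 0, 0], "twist": 0}]}}

```text
clock: 6.32
position: [0.498, -0.3843, 0.1791]
ee_rot: [0.709, -0.018, 0.704, 0.013]
contact_force: [1.3, -1.3, -0.9]
width: 0.0136
```

Call:
{"api": "step_arm", "payload": {"increments": [{"grip": 0, "delta_pos": [0.0026, 0.02, 0], "twist": -0.33}, {"grip": 0, "delta_pos": [0.0026, 0.029, 0], "twist": -0.33}, {"grip": 0, "delta_pos": [0.0026, 0.029, 0], "twist": -0.33}, {"grip": 0, "delta_pos": [0.0026, 0.029, 0], "twist": -0.33}, {"grip": 0, "delta_pos": [0.0026, 0.029, 0], "twist": -0.33}, {"grip": 0, "delta_pos": [0.0026, 0.029, 0], "twist": -0.33}, {"grip": 0, "delta_pos": [0.0026, 0.029, 0], "twist": -0.33}, {"grip": 0, "delta_pos": [0.0026, 0.029, 0], "twist": -0.33}, {"grip": 0, "delta_pos": [0.0026, 0.029, 0], "twist": -0.33}, {"grip": 0, "delta_pos": [0.0026, 0.029, 0], "twist": -0.33}]}}

```text
clock: 7.15
position: [0.5209, -0.0995, 0.1722]
ee_rot: [0.706, 0.006, 0.708, -0.005]
contact_force: [0.1, -0.3, -1.5]
width: 0.0136
```

Call:
{"api": "step_arm", "payload": {"increments": [{"grip": 0, "delta_pos": [0.0026, 0.029, 0], "twist": -0.33}, {"grip": 0, "delta_pos": [0.0026, 0.029, 0], "twist": -0.33}, {"grip": 0, "delta_pos": [0.0026, 0.029, 0], "twist": -0.33}, {"grip": 0, "delta_pos": [0.0026, 0.029, 0], "twist": -0.33}, {"grip": 0, "delta_pos": [0.0026, 0.029, 0], "twist": -0.33}, {"grip": 0, "delta_pos": [0.0026, 0.029, 0], "twist": -0.33}, {"grip": 0, "delta_pos": [0.0026, 0.029, 0], "twist": -0.33}, {"grip": 0, "delta_pos": [0.0026, 0.029, 0], "twist": -0.33}, {"grip": 0, "delta_pos": [0.0026, 0.029, 0], "twist": -0.33}, {"grip": 0, "delta_pos": [0.0026, 0.029, 0], "twist": -0.33}]}}

```text
clock: 7.98
position: [0.547, 0.19, 0.1721]
ee_rot: [0.706, 0.025, 0.707, -0.026]
contact_force: [0.3, -0.8, -1.9]
width: 0.0136
```

Call:
{"api": "step_arm", "payload": {"increments": [{"grip": 0, "delta_pos": [0, 0.01, -0.03], "twist": 0}, {"grip": 0, "delta_pos": [0, 0, -0.03], "twist": 0}, {"grip": 0, "delta_pos": [0, 0, -0.02], "twist": 0}, {"grip": 0, "delta_pos": [0, 0, 0], "twist": 0}, {"grip": 0, "delta_pos": [0, 0, 0], "twist": 0}, {"grip": 0, "delta_pos": [0, 0, 0], "twist": 0}, {"grip": 0, "delta_pos": [0, 0, 0], "twist": 0}]}}

```text
clock: 8.57
position: [0.5494, 0.1989, 0.0949]
ee_rot: [0.708, 0.026, 0.706, -0.025]
contact_force: [-0.2, -0.5, -1.5]
width: 0.0135
```

```bash
python3 look.py v4 150 150 100 100 180 100 120 120
```

```text
{'clock': 8.6667, 'position': [0.5492, 0.1989, 0.0949], 'contact_force': [0.0358, -0.5051, -2.0259], 'width': 0.0133}
```

View pics/v4.png

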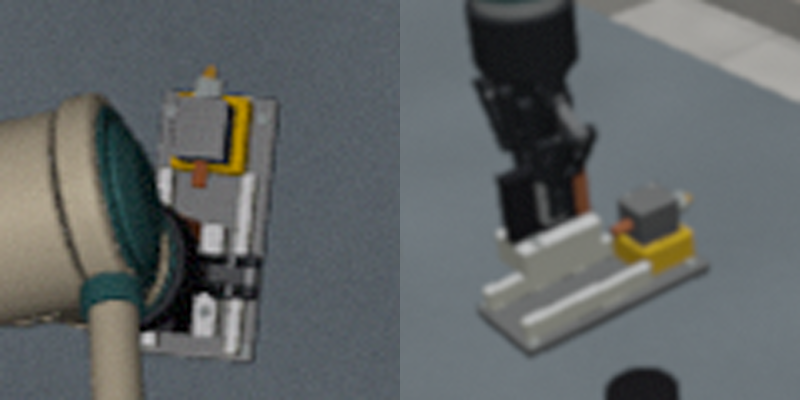

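The carrier hangs level over the channel, with the nose (side 580,195) facing the plunger (side 622,228). I'll fit the held carrier to check its offset from the channel axis.

Run:
```python
from fit import *
yc=-.0751
sd=load('v4s.png');tp=load('v4t.png')
def P(p,Q): r=rz([p[0],p[1],p[3] if len(p)>3 else yc],Q); r[:,2]+=p[2]; return r
sp=[[-.035,-.02,.024],[.035,-.02,.024],[-.035,-.02,0],[.035,-.02,0],[-.035,.02,.024]]
ss=np.array([[521,249],[606,213],[527,286],[612,243],[501,232]])
ss=(ss-[400,0]+.5)/(400/120)-.5+[180,100]
st=[[.035,-.02,.024],[-.035,-.02,.024]]; tt=(np.array([[224,224],[215,336]])+.5)/4-.5+[150,150]
f=lambda p:np.r_[proj(sd,P(p,sp))-ss,proj(tp,P(p,st))-tt].ravel()
for p0 in([.55,.2,.06],[.55,.2,.06,yc]):
    r=least_squares(f,p0,loss='soft_l1'); print(r.x.round(4),r.fun.reshape(-1,2).round(1).tolist())
k=np.array([.5704,.2004,-.0779]); C,s=np.cos(k[2]),np.sin(k[2])
for n,q in(('fit',r.x),('tcp',np.array([.5492,.1989,.0]))):
    d=q[:2]-k[:2]; print(n,'in cradle',C*d[0]+s*d[1],-s*d[0]+C*d[1])
```

```text
[0.5515 0.1968 0.062 ] [[1.8, 0.7], [-0.7, 1.3], [1.1, -2.5], [-1.7, 0.1], [-0.9, -0.8], [0.5, -0.0], [-0.1, -0.2]]
[ 0.5517  0.1968  0.062  -0.0851] [[1.7, 0.6], [-0.6, 1.4], [1.0, -2.5], [-1.6, 0.2], [-0.8, -0.9], [0.6, 0.0], [-0.3, -0.2]]
fit in cradle -0.01840518472668177 -0.005055983982531003
tcp in cradle -0.021018975523131613 -0.0031452611907429734
```

Call:
{"api": "step_arm", "payload": {"increments": [{"grip": 0, "delta_pos": [0, 0.002, -0.01], "twist": 0}, {"grip": 0, "delta_pos": [0, 0.002, -0.01], "twist": 0}, {"grip": 0, "delta_pos": [0, 0, -0.008], "twist": 0}, {"grip": 0, "delta_pos": [0, 0, 0], "twist": 0}, {"grip": 0, "delta_pos": [0, 0, 0], "twist": 0}, {"grip": 0, "delta_pos": [0, 0, 0], "twist": 0}]}}

```text
clock: 9.17
position: [0.5481, 0.2029, 0.065]
ee_rot: [0.707, 0.025, 0.707, -0.025]
contact_force: [0.1, 0.7, -1.3]
width: 0.0133
```

```bash
python3 look.py v5 180 175 50 75 195 130 80 75
python3 - <<'E'
from h import *
a=load('v5t.png')['img'][180:245,175:225,::-1]; b=load('v5s.png')['img'][150:210,195:265,::-1]
A=cv2.resize(a,None,fx=8,fy=8,interpolation=cv2.INTER_CUBIC)[:520]; B=cv2.resize(b,(400,343),interpolation=cv2.INTER_CUBIC)
B=np.vstack([B,np.zeros((520-343,400,3),np.uint8)]); cv2.imwrite('pics/v5.png',np.hstack([A,B]))
E
```

```text
{'clock': 9.2667, 'position': [0.5484, 0.203, 0.0656], 'contact_force': [0.9526, -0.5627, -1.3627], 'width': 0.0135}
```

View pics/v5.png

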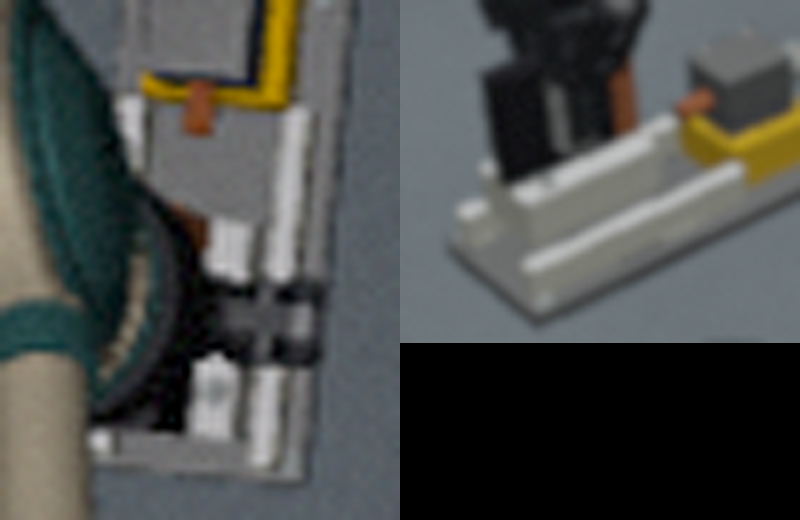

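The top crop shows a small gap between the shoe's right edge (x≈244 at row 330) and the wall's inner face (x≈265). Corrected for height this is about 1.4 mm, and 3.5 mm would be centred. I'll shift +1.5–2 mm in y, turn slightly, and go down guarded.

Call:
{"api": "step_arm", "payload": {"increments": [{"grip": 0, "delta_pos": [0, 0.0018, 0], "twist": -0.6}, {"grip": 0, "delta_pos": [0, 0, -0.004], "twist": 0}, {"grip": 0, "delta_pos": [0, 0, -0.004], "twist": 0}, {"grip": 0, "delta_pos": [0, 0, -0.003], "twist": 0}, {"grip": 0, "delta_pos": [0, 0, 0], "twist": 0}]}}

```text
clock: 9.68
position: [0.5473, 0.2045, 0.0534]
ee_rot: [0.706, 0.029, 0.707, -0.029]
contact_force: [-0.9, 0.2, -1.4]
width: 0.0131
```

Call:
{"api": "step_arm", "payload": {"increments": [{"grip": 0, "delta_pos": [0, 0, -0.003], "twist": 0}, {"grip": 0, "delta_pos": [0, 0, -0.003], "twist": 0}, {"grip": 0, "delta_pos": [0, 0, -0.002], "twist": 0}, {"grip": 0, "delta_pos": [0, 0, 0], "twist": 0}]}}

```text
clock: 10.02
position: [0.5476, 0.2046, 0.0457]
ee_rot: [0.706, 0.029, 0.707, -0.029]
contact_force: [-1.0, -0.3, -2.8]
width: 0.0135
```

Call:
{"api": "step_arm", "payload": {"increments": [{"grip": 0, "delta_pos": [0, 0, -0.001], "twist": 0}, {"grip": 0, "delta_pos": [0, 0, -0.001], "twist": 0}, {"grip": 0, "delta_pos": [0, 0, 0], "twist": 0}, {"grip": 0, "delta_pos": [0, 0, 0], "twist": 0}]}}

```text
clock: 10.35
position: [0.5481, 0.2047, 0.0444]
ee_rot: [0.707, 0.029, 0.706, -0.029]
contact_force: [0.3, -0.1, -2.5]
width: 0.0137
```

Call:
{"api": "step_arm", "payload": {"increments": [{"grip": 0, "delta_pos": [0, 0, -0.001], "twist": 0}, {"grip": 0, "delta_pos": [0, 0, -0.001], "twist": 0}, {"grip": 0, "delta_pos": [0, 0, 0], "twist": 0}, {"grip": 0, "delta_pos": [0, 0, 0], "twist": 0}]}}

```text
clock: 10.68
position: [0.5482, 0.2048, 0.0443]
ee_rot: [0.707, 0.029, 0.706, -0.029]
contact_force: [-3.1, -0.5, 10.2]
width: 0.0134
```

It's on the floor. I'll ease off the downward load and slide it towards the plunger.

Call:
{"api": "step_arm", "payload": {"increments": [{"grip": 0, "delta_pos": [0, 0, 0.0015], "twist": 0}, {"grip": 0, "delta_pos": [0.003, -0.0002, 0], "twist": 0}, {"grip": 0, "delta_pos": [0.003, -0.0002, 0], "twist": 0}, {"grip": 0, "delta_pos": [0.003, -0.0002, 0], "twist": 0}, {"grip": 0, "delta_pos": [0.003, -0.0003, 0], "twist": 0}, {"grip": 0, "delta_pos": [0.003, -0.0002, 0], "twist": 0}, {"grip": 0, "delta_pos": [0.003, -0.0003, 0], "twist": 0}, {"grip": 0, "delta_pos": [0.002, -0.0002, 0], "twist": 0}, {"grip": 0, "delta_pos": [0, 0, 0], "twist": 0}]}}

```text
clock: 11.43
position: [0.5668, 0.2033, 0.0444]
ee_rot: [0.705, 0.029, 0.708, -0.029]
contact_force: [-5.1, 0.6, 7.5]
width: 0.0133
```

Call:
{"api": "step_arm", "payload": {"increments": [{"grip": 0, "delta_pos": [0.002, -0.0002, 0], "twist": 0}, {"grip": 0, "delta_pos": [0.002, -0.0001, 0], "twist": 0}, {"grip": 0, "delta_pos": [0.002, -0.0002, 0], "twist": 0}, {"grip": 0, "delta_pos": [0.002, -0.0001, 0], "twist": 0}, {"grip": 0, "delta_pos": [0, 0, 0], "twist": 0}]}}

```text
clock: 11.85
position: [0.5747, 0.2027, 0.0444]
ee_rot: [0.705, 0.029, 0.708, -0.029]
contact_force: [-4.6, 1.3, 7.5]
width: 0.0129
```

Call:
{"api": "step_arm", "payload": {"increments": [{"grip": 0, "delta_pos": [0.001, -0.0001, 0], "twist": 0}, {"grip": 0, "delta_pos": [0.001, -0.0001, 0], "twist": 0}, {"grip": 0, "delta_pos": [0.001, 0, 0], "twist": 0}, {"grip": 0, "delta_pos": [0.001, -0.0001, 0], "twist": 0}, {"grip": 0, "delta_pos": [0, 0, 0], "twist": 0}]}}

```text
clock: 12.27
position: [0.5758, 0.2026, 0.0446]
ee_rot: [0.703, 0.029, 0.71, -0.029]
contact_force: [-10.2, 1.5, 13.1]
width: 0.0131
```

The plunger is touched. I'll reduce the downward load a little and go on gently.

Call:
{"api": "step_arm", "payload": {"increments": [{"grip": 0, "delta_pos": [0, 0, 0.001], "twist": 0}, {"grip": 0, "delta_pos": [0.001, -0.0001, 0], "twist": 0}, {"grip": 0, "delta_pos": [0.001, -0.0001, 0], "twist": 0}, {"grip": 0, "delta_pos": [0.001, 0, 0], "twist": 0}, {"grip": 0, "delta_pos": [0.001, -0.0001, 0], "twist": 0}, {"grip": 0, "delta_pos": [0, 0, 0], "twist": 0}]}}

```text
clock: 12.77
position: [0.5827, 0.202, 0.0445]
ee_rot: [0.705, 0.029, 0.708, -0.029]
contact_force: [-6.1, 1.3, 3.0]
width: 0.0133
```

Call:
{"api": "step_arm", "payload": {"increments": [{"grip": 0, "delta_pos": [0.001, -0.0001, 0], "twist": 0}, {"grip": 0, "delta_pos": [0.001, -0.0001, 0], "twist": 0}, {"grip": 0, "delta_pos": [0.001, 0, 0], "twist": 0}, {"grip": 0, "delta_pos": [0.001, -0.0001, 0], "twist": 0}, {"grip": 0, "delta_pos": [0, 0, 0], "twist": 0}]}}

```text
clock: 13.18
position: [0.586, 0.2018, 0.0445]
ee_rot: [0.705, 0.029, 0.708, -0.029]
contact_force: [-7.5, 1.7, 4.7]
width: 0.0132
```

Call:
{"api": "step_arm", "payload": {"increments": [{"grip": 0, "delta_pos": [0.001, -0.0001, 0], "twist": 0}, {"grip": 0, "delta_pos": [0.001, -0.0001, 0], "twist": 0}, {"grip": 0, "delta_pos": [0.001, 0, 0], "twist": 0}, {"grip": 0, "delta_pos": [0, 0, 0], "twist": 0}]}}

```text
clock: 13.52
position: [0.5884, 0.2016, 0.0446]
ee_rot: [0.704, 0.029, 0.709, -0.029]
contact_force: [-8.5, 1.5, 5.8]
width: 0.0135
```

Call:
{"api": "step_arm", "payload": {"increments": [{"grip": 0, "delta_pos": [0.001, -0.0001, 0], "twist": 0}, {"grip": 0, "delta_pos": [0.001, -0.0001, 0], "twist": 0}, {"grip": 0, "delta_pos": [0, 0, 0], "twist": 0}]}}

```text
clock: 13.77
position: [0.5897, 0.2015, 0.0446]
ee_rot: [0.704, 0.029, 0.709, -0.029]
contact_force: [-9.1, 2.0, 7.0]
width: 0.0132
```

Call:
{"api": "step_arm", "payload": {"increments": [{"grip": 0, "delta_pos": [0.001, -0.0001, 0], "twist": 0}, {"grip": 0, "delta_pos": [0.001, -0.0001, 0], "twist": 0}, {"grip": 0, "delta_pos": [0, 0, 0], "twist": 0}]}}

```text
clock: 14.02
position: [0.5898, 0.2014, 0.0447]
ee_rot: [0.703, 0.029, 0.71, -0.029]
contact_force: [-13.3, 2.6, 9.7]
width: 0.0131
```

Call:
{"api": "step_arm", "payload": {"increments": [{"grip": 0, "delta_pos": [0.001, -0.0001, 0], "twist": 0}, {"grip": 0, "delta_pos": [0.001, -0.0001, 0], "twist": 0}, {"grip": 0, "delta_pos": [0, 0, 0], "twist": 0}]}}

```text
clock: 14.27
position: [0.5899, 0.2014, 0.0448]
ee_rot: [0.701, 0.029, 0.712, -0.029]
contact_force: [-17.5, 2.9, 14.0]
width: 0.0135
```

Position stopped at x≈0.590 while the force climbs: the shoe is on the stop, and plunger touch at 0.575 + 14 mm agrees. I'll relieve the downward component and check.

Call:
{"api": "step_arm", "payload": {"increments": [{"grip": 0, "delta_pos": [0, 0, 0.001], "twist": 0}, {"grip": 0, "delta_pos": [0, 0, 0], "twist": 0}, {"grip": 0, "delta_pos": [0, 0, 0], "twist": 0}, {"grip": 0, "delta_pos": [0, 0, 0], "twist": 0}]}}

```text
clock: 14.6
position: [0.5899, 0.2014, 0.0449]
ee_rot: [0.701, 0.029, 0.712, -0.029]
contact_force: [-15.0, 2.1, 8.4]
width: 0.0135
```

Run:
```python
from h import *
a=snap('top','v6t.png')['img'][160:240,170:230,::-1]; b=snap('side','v6s.png')['img'][140:210,195:275,::-1]; bb=load('v6s.png')['img'][225:325,305:405,::-1]
r=lambda i,w,h:cv2.resize(i,(w,h),interpolation=cv2.INTER_CUBIC)
cv2.imwrite('pics/v6.png',np.hstack([np.vstack([r(b,560,490)]),np.vstack([r(bb,240,240),r(a,240,250)])]))
s=manip.get_state(); print(s['clock'],s['position'],s['contact_force'],s['moment'],s['width'])
```

```text
14.7 [0.58988401 0.20136808 0.04484968] [-14.32547      2.86420399   8.23241139] [0.50222117 2.34030476 0.10435078] 0.013448286530281444
```

View pics/v6.png

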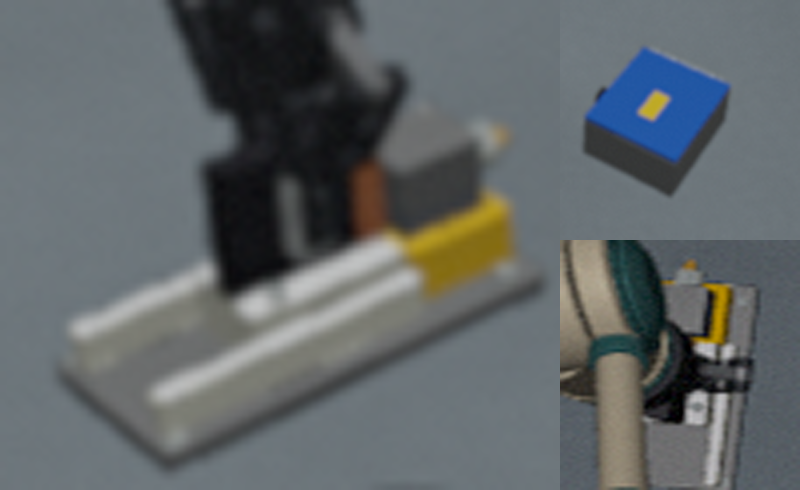

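The nose has pushed the plunger in and the shoe meets the yellow stop at (400,240). The box cover is shut. About 5 N rests on the stop, so I'll add a touch more push and hold to see that it is steady.

Call:
{"api": "step_arm", "payload": {"increments": [{"grip": 0, "delta_pos": [0.001, -0.0001, 0.0003], "twist": 0}, {"grip": 0, "delta_pos": [0, 0, 0], "twist": 0}, {"grip": 0, "delta_pos": [0, 0, 0], "twist": 0}, {"grip": 0, "delta_pos": [0, 0, 0], "twist": 0}, {"grip": 0, "delta_pos": [0, 0, 0], "twist": 0}, {"grip": 0, "delta_pos": [0, 0, 0], "twist": 0}, {"grip": 0, "delta_pos": [0, 0, 0], "twist": 0}, {"grip": 0, "delta_pos": [0, 0, 0], "twist": 0}]}}

```text
clock: 15.37
position: [0.5899, 0.2013, 0.0449]
ee_rot: [0.701, 0.029, 0.712, -0.029]
contact_force: [-14.5, 4.2, 8.2]
width: 0.0131
```

Call:
{"api": "step_arm", "payload": {"increments": [{"grip": 0, "delta_pos": [0.001, -0.0001, 0], "twist": 0}, {"grip": 0, "delta_pos": [0, 0, 0], "twist": 0}, {"grip": 0, "delta_pos": [0, 0, 0], "twist": 0}, {"grip": 0, "delta_pos": [0, 0, 0], "twist": 0}, {"grip": 0, "delta_pos": [0, 0, 0], "twist": 0}]}}

```text
clock: 15.78
position: [0.59, 0.2013, 0.045]
ee_rot: [0.7, 0.029, 0.713, -0.029]
contact_force: [-17.1, 2.7, 9.6]
width: 0.0135
```

```bash
python3 -c "
from rig import manip
s=manip.get_state(); print(s['position'],s['contact_force'],s['width'],s['clock']); print(manip.sign_off())"
```

```text
[0.58999834 0.20133621 0.04496947] [-17.08286583   2.70140672   9.56230736] 0.01345939589037652 15.7833
the job is handed in; nothing more can be done
None
```

I pressed the cover shut first, then set the carrier in the channel and pushed it along until its shoe met the yellow stop. I handed the job in at 15.8 s, still gripping and pushing; no verdict was reported.

- **Cover:** it was level with 9 N on the strip and the fingertip at z 45.5 mm, the shut height. It was still shut in the last picture.
- **Stop:** the carrier stopped at x 0.590 m, about 15 mm after the plunger was first felt; the full travel is 14 mm. Pushing further raised the force without moving it. The final push was 17 N, against about 9 N just before the stop.
- **Grip:** the jaws held the slab at 13.5 mm throughout. In the last picture the shoe is against the stop and the nose has pushed the plunger in.
- **Bystanders:** I planned the path clear of the valve, jar and wrench and felt no unexpected contact. I took no last picture of them.

**Not perfect:**
- The push tilts the tool about 1°, so the shoe's rear may be lifted by about 1 mm. The tool also presses down with about 10 N.
- My picture-based fits of the carrier's sideways position differed by 2–3 mm. I took a value between them, and it went into the channel without touching the walls.

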